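Shunt the salt shaker round the condiment tray

ROBOT

A 6-joint arm with a two-finger parallel gripper is mounted at the origin on the work surface; the furniture and walls round the work are solid. World frame = base frame: x ahead of the robot, y to its left, z up, the work surface at z = 0. Lengths are in m, angles in degrees, forces in N, time in s.
With the tool pointing down it reaches from about 0.4 to 0.825 m from the base axis. Payload 7 kg.
Tool frame: the origin (TCP) lies midway between the tips of the shut fingers; the grasp point (between the pads) lies 19 mm behind it; z points along the fingers, y is the line along which they close (so a half turn about z gives the same grasp; the last joint's range is limited). The gripper opens to 88 mm and grips with 3 to 60 N. Pads are 19 mm wide; open, the fingers measure 130 mm over their backs; the gripper's body (78 mm by 193 mm) begins 47 mm behind the grasp point.
Start: joints at [-48.925, 20.546, 0.682, 0, -70.136, -16.507], TCP at [0.281, -0.614, 0.227] pointing down, gripper open.
Joint ranges: [-176.03, 176.03], [-82.01, 121.73], [-58.28, 71.71], [-173.87, 95.51], [-174.79, -0.11], [-173.66, 173.66]. Speed limits (degrees/s): [136.94, 136.94, 172.46, 180, 180, 180].

INTERFACE

Orientations are given as a 3x3 rotation matrix whose columns are the frame's x, y, z axes.
In Python, from bench import bot gives the robot as it stands.
- The arm moves only by the tool apply_moves, never from a script. Its argument "moves" is a list of rows, each an object of numbers: "gripper": the closure, from -1 (fully open) to 1 (shut); "x", "y", "z": the shift along the tool's x, y, z in cm; "yaw": the turn about the tool's z in degrees. In form: [{"gripper": .., "x": .., "y": .., "z": .., "yaw": ..}, ...]. A call has 1 to 20 rows; each row shifts and turns the commanded pose from where the row before left it, along the tool's axes as they then stand; what a row does not reach is not made up. A row lasts 1/12 s, in which the tool goes at most 41.7 mm and 7.16 degrees, less where a joint would pass 70% of its speed; a pose out of reach is approached as far as the arm can. A call with a gripper value outside its range is refused whole. The fingers move at their own pace and stop on an object; the grip force is fixed at half the most. Time passes only in rows, so rows that do not move let the fingers close. It gives the time, the measured TCP pose, the force, the opening and the grip force at its end, in the units of the state.
- bot.get_state(): the state, without advancing time (a new reading comes with each control period).
- bot.grab_frame(name): name is "scene" or "top" or "wrist"; returns the picture (420x560x3 uint8, red, green, blue); there is no depth.
- bot.camera_info(name): a dict with "vertical_fov" (degrees; the focal length in pixels is half the picture's height over the tangent of half this angle, whatever the lens; pixels are square), "cx", "cy" (the principal point, pixels), "origin" and "rotation" of the camera in the world; the wrist camera has in their place "hand_eye" (4x4, takes a point from camera to tool coordinates, whose origin is the TCP and whose axes are the flange's). Camera axes: x right, y down, z forward; pixel columns grow to the right and rows downward; lengths in m; the calibration is good to about 2 mm. A picture is of the moment at which its call begins: read the wrist's pose just before it. camera_info takes no time and is no camera call.
- bot.finish_job(): hands the job in; it is judged then, once.
The state is a dict: "time_s": time; "q": joint angles; "joint_vel": joint speeds; "tau": joint torques, N m; "tcp_pos": TCP position; "tcp_rot": TCP orientation; "ft_force": force on the tool from outside, world axes, zero at the start; "moment": the same for the moment, N m; "gripper_width": finger opening in m; "gripper_force": force on a finger pad.
Only numpy, scipy, OpenCV 4.12 (cv2) and the standard library are available. Lean on these libraries where they do the work, as an engineer would, in place of code of your own. Each camera call takes 0.05 s, during which the arm holds its last target. There are 200 camera calls.

TASK

Bring the salt shaker into the red corner of the condiment tray by sliding the jars round its channel without lifting them, one at a time, each fully into the empty corner before the next one moves. First slide the green-capped jar that is not in the red corner, then the one in the red corner, then the salt. Finish with all three standing upright, each in a corner of its own, with the honey, lemon and pepper mill left alone.

Things in the scene. Friction and masses are not known exactly. Their poses are not given: they have to be found in the camera images.
- tray: square wooden tray, 168 x 168 mm, fixed, at any yaw. Origin under its centre at worktop level, x and y along its sides. Floor 8 mm thick; the 10 mm outer rim and the 44 x 44 mm centre block rise 16 mm above it. Between them a ring channel, 52 mm wide, joins four corner bays, centres 48 mm from the tray centre in x and y. Jars cannot pass one another in it; three bays hold a jar at first
- red_bay (a point): point on the tray floor (8 mm above the worktop) at the centre of the corner bay at tray x = -48, y = -48 mm: red floor patch and red plates on the rim round it; a spice jar stands in it at the start. Salt's goal
- empty_bay (a point): point on the tray floor (8 mm above the worktop) at the centre of the corner bay at tray x = +48, y = +48 mm, diagonally opposite the red one; grey floor patch; empty at the start
- side_bay_a (a point): point on the tray floor (8 mm above the worktop) at the centre of the corner bay at tray x = -48, y = +48 mm, next to both the red and the empty bay; grey patch; it holds the salt shaker or a spice jar
- side_bay_b (a point): point on the tray floor (8 mm above the worktop) at the centre of the corner bay at tray x = +48, y = -48 mm, next to both the red and the empty bay; grey patch; it holds the other of the two
- salt_center (a point): centre (half-way up, 45 mm above its foot) of the loose glass salt shaker with a grey head: round, 90 mm tall, 44 mm wide at 30 mm above its foot, tapering to a neck and head 34 mm wide at 60 to 80 mm above its foot; about 0.1 kg; z is its axis. Starts in one of the two side bays
- spice_a_center (a point): centre (half-way up, 53 mm above its foot) of one of two look-alike loose glass spice jars with green caps: round, 44 mm wide, cap 45 mm wide over the top 20 mm, 106 mm tall, about 0.11 kg; z is its axis. A jar gripped across its path can pivot in the fingers as it drags. This one starts in the side bay that the salt shaker is not in
- spice_b_center (a point): centre (half-way up, 53 mm above its foot) of the other of two look-alike loose glass spice jars with green caps: round, 44 mm wide, cap 45 mm wide over the top 20 mm, 106 mm tall, about 0.11 kg; z is its axis. A jar gripped across its path can pivot in the fingers as it drags. This one starts in the red bay
- salt: the salt shaker, origin at the centre of its foot
- spice_a: the spice jar of spice_a_center, origin at the centre of its foot
- spice_b: the spice jar of spice_b_center, origin at the centre of its foot
- honey: bystander: loose honey jar with a red lid, 65 mm wide, 100 mm tall, at the right of the work; origin at the centre of its foot
- pepper_mill: bystander: loose light-wood pepper mill, 58 mm wide, 170 mm tall, at the far right; origin at the centre of its foot
- lemon: bystander: loose lemon, 71 x 53 x 51 mm, at the near right; origin at the centre of its underside

How it is judged (in metres and radians):
On the way, in this order (a step that is already met when the one before it is completed fails the run):
1. the spice jar from the side bay stands in the bay that was empty, the other jars still in theirs (within 12 mm) (horizontal distance between spice_a_center and empty_bay below 0.012 m and horizontal distance between spice_b_center and red_bay below 0.012 m and (horizontal distance between salt_center and side_bay_a below 0.012 m or horizontal distance between salt_center and side_bay_b below 0.012 m)), for 0.2 s.
2. the spice jar from the red bay stands in the side bay just vacated, the salt shaker still in its own (within 12 mm) (horizontal distance between spice_a_center and empty_bay below 0.012 m and (horizontal distance between spice_b_center and side_bay_a below 0.012 m or horizontal distance between spice_b_center and side_bay_b below 0.012 m) and (horizontal distance between salt_center and side_bay_a below 0.012 m or horizontal distance between salt_center and side_bay_b below 0.012 m)), for 0.2 s.
At the end, for the whole second after the job is handed in: The salt shaker stands within 12 mm of the red bay's centre, each spice jar within 12 mm of the centre of another bay, all three upright (tilt under 0.12 rad), on the tray floor (within 4 mm) and at rest (horizontal distance between salt_center and red_bay below 0.012 m and (horizontal distance between spice_a_center and empty_bay below 0.012 m or horizontal distance between spice_a_center and side_bay_a below 0.012 m or horizontal distance between spice_a_center and side_bay_b below 0.012 m) and (horizontal distance between spice_b_center and empty_bay below 0.012 m or horizontal distance between spice_b_center and side_bay_a below 0.012 m or horizontal distance between spice_b_center and side_bay_b below 0.012 m) and angle between each of salt_center, spice_a_center, spice_b_center's own z axis and vertical below 0.12 rad and z of salt_center in the frame of tray below 0.057 m and linear speed of each of salt, spice_a, spice_b below 0.02 m/s and z of each of spice_a_center, spice_b_center in the frame of tray below 0.065 m); the robot touches nothing.
It fails at once if a jar is lifted off the tray floor by more than 12 mm (z of salt_center in the frame of tray above 0.065 m or z of any of spice_a_center, spice_b_center in the frame of tray above 0.073 m).
It fails at once if a jar is tipped by more than 0.35 rad (angle between any of salt_center, spice_a_center, spice_b_center's own z axis and vertical above 0.35 rad).
It fails at once if the honey jar, the pepper mill or the lemon is shifted by more than 30 mm (distance of any of honey, pepper_mill, lemon from where it was at the start of the episode above 0.03 m).
It also fails if it takes over 56 s, if anything falls off the work surface, if the arm or the gripper's body presses on something with over 40 N, if the wrist force passes 120 N, or if a joint passes its speed limit or range.

## Working session

There is one attempt and no reset: what is moved stays moved. The work goes in short steps, Python scripts to look and compute and a tool call to move; the robot and the scene stay as the last step left them, time stands still between calls to the robot, and variables do not carry over. Pictures are saved under pics/ and viewed, at most 10 in all, crops included, and the job is handed in when it is done.

Besides the shell and the picture viewer there is one more tool, called after ">>>" as a command line: name --argument value ..., lists and objects as JSON in quotes. apply_moves: Moves the arm, as the interface text tells. Its arguments: {"type":"object","properties":{"moves":{"type":"array"}},"required":["moves"]}

```bash
mkdir -p pics; python3 - <<'E'
from bench import bot
import cv2,numpy as np
for n in("top","scene"):
    cv2.imwrite(f"pics/{n}0.png",cv2.cvtColor(bot.grab_frame(n),cv2.COLOR_RGB2BGR))
    print(n,bot.camera_info(n))
s=bot.get_state();print(s)
print(bot.camera_info("wrist"))
E
```

```text
top {'vertical_fov': 51.40730706625173, 'cx': 278.3361913425112, 'cy': 218.03699315504383, 'origin': array([ 0.47102657, -0.11417686,  0.97236678]), 'rotation': array([[ 0.0137498 , -0.99520834,  0.09680547],
       [-0.99960891, -0.01132341,  0.02556952],
       [-0.02435083, -0.09711918, -0.99497482]])}
scene {'vertical_fov': 46.71656606105856, 'cx': 283.03881168282123, 'cy': 198.9182420103403, 'origin': array([0.28837688, 0.64880935, 0.9550123 ]), 'rotation': array([[-0.94010751, -0.26140483,  0.21878159],
       [-0.34070372,  0.70003363, -0.62759373],
       [ 0.01090156, -0.66454528, -0.74716847]])}
{'time_s': 0.1, 'q': array([-4.89242335e+01,  2.05869983e+01,  6.40654635e-01, -1.93258818e-02,
       -7.01360289e+01, -1.65078905e+01]), 'joint_vel': array([ 0.04421826, -0.05723999,  0.12080706, -0.01056144,  0.08976568,
       -0.0639578 ]), 'tau': array([-3.45250646e-04, -5.84164166e+01,  2.93753833e+01,  7.01537892e+00,
        1.01858441e-02, -6.53002576e-05]), 'tcp_pos': array([ 0.28046435, -0.61350236,  0.22572753]), 'tcp_rot': array([[-9.09517066e-01, -4.15665983e-01, -7.05477741e-04],
       [-4.15666568e-01,  9.09516154e-01,  1.29220229e-03],
       [ 1.04518867e-04,  1.46852355e-03, -9.99998916e-01]]), 'ft_force': array([0.37881054, 0.21942085, 0.85130707]), 'moment': array([-0.02137311,  0.01566243,  0.02004106]), 'gripper_force': 0.0, 'gripper_width': 0.08750941086435952}
{'vertical_fov': 62.72418451875748, 'cx': 275.9420326512835, 'cy': 209.62286363655556, 'hand_eye': array([[-1.76371468e-04, -9.51908556e-01, -3.06382230e-01,
         8.35375917e-02],
       [ 9.99999738e-01,  4.71188991e-05, -7.22053316e-04,
        -3.54168505e-04],
       [ 7.01765123e-04, -3.06382277e-01,  9.51908298e-01,
        -1.56225564e-01],
       [ 0.00000000e+00,  0.00000000e+00,  0.00000000e+00,
         1.00000000e+00]])}
```

View pics/top0.png

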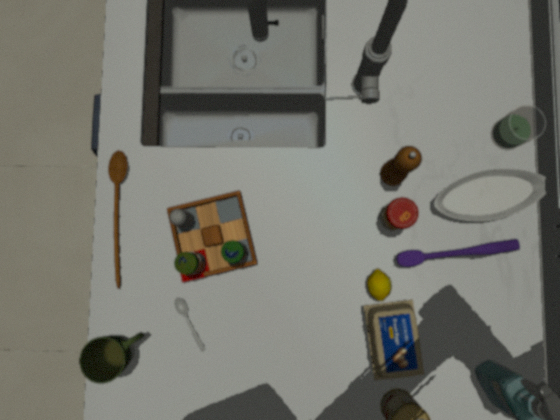

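View pics/scene0.png

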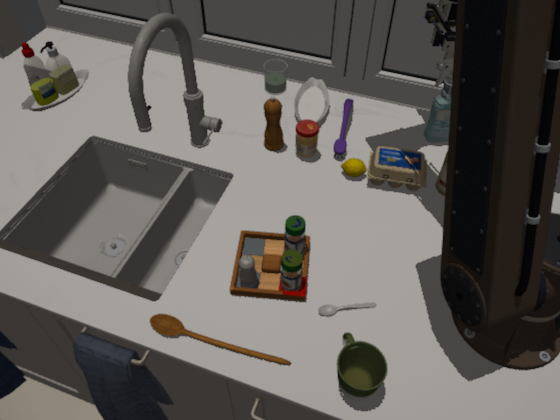

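The top view shows the tray with its corners near (168,209), (240,192), (257,265) and (183,281). The red bay with spice_b is at (190,264), the salt at (180,217), spice_a at (233,252) and the empty bay at (229,209). The bystanders are well to the right.

```bash
python3 - <<'E'
import cv2
im=cv2.imread("pics/top0.png")[180:295,150:275]
cv2.imwrite("pics/topc.png",cv2.convertScaleAbs(cv2.resize(im,None,fx=5,fy=5,interpolation=cv2.INTER_CUBIC),alpha=1.7))
E
cat > h.py <<'E'
from bench import bot
import numpy as np,cv2
def K(i):
    f=210/np.tan(np.radians(i["vertical_fov"]/2)); return f,i["cx"],i["cy"]
def pose(n):
    i=bot.camera_info(n)
    if n!="wrist": return i,np.array(i["rotation"]),np.array(i["origin"])
    s=bot.get_state();H=i["hand_eye"];R=s["tcp_rot"]
    return i,R@H[:3,:3],R@H[:3,3]+s["tcp_pos"]
def p2w(n,uv,z,P=None):
    i,R,o=P or pose(n);f,cx,cy=K(i)
    uv=np.atleast_2d(uv).astype(float)
    d=np.c_[(uv[:,0]-cx)/f,(uv[:,1]-cy)/f,np.ones(len(uv))]@R.T
    return o+d*((z-o[2])/d[:,2])[:,None]
def w2p(n,p,P=None):
    i,R,o=P or pose(n);f,cx,cy=K(i)
    c=(np.atleast_2d(p)-o)@R
    return np.c_[f*c[:,0]/c[:,2]+cx,f*c[:,1]/c[:,2]+cy]
E
```

```text
(no output)
```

View pics/topc.png

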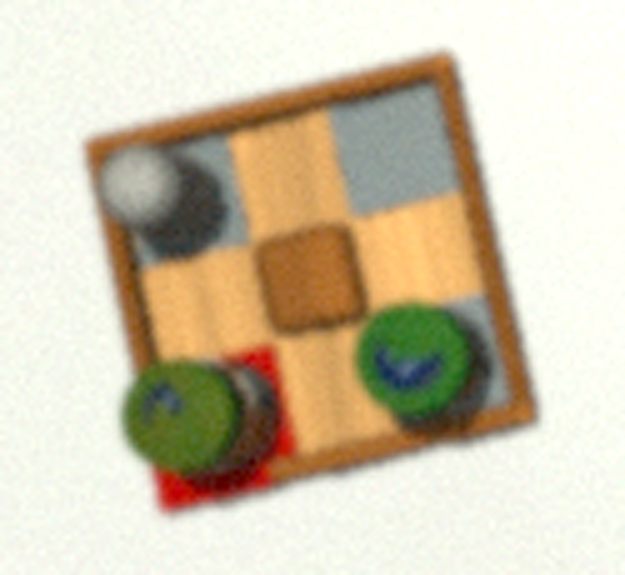

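The enlarged crop has the tray corners at (87,143), (453,53), (537,418) and (165,513). The cap centres are salt (141,183), spice_b (182,416) and spice_a (414,360).

```bash
cat >> h.py <<'E'
def fit(C,L):  # world corners C, local L -> centre, yaw
    A=np.asarray(L);B=np.asarray(C)[:,:2];c=B.mean(0)-0;a=A-A.mean(0);b=B-c
    y=np.arctan2((a[:,0]*b[:,1]-a[:,1]*b[:,0]).sum(),(a*b).sum())
    R=np.array([[np.cos(y),-np.sin(y)],[np.sin(y),np.cos(y)]])
    t=c-R@A.mean(0); return t,y,R,(B-(A@R.T+t))*1000
E
python3 - <<'E'
from h import *
f=lambda u:np.array(u)/5.+[149.6,179.6]
f=lambda u:(np.array(u)+.5)/5.-.5+[150,180]
C=p2w("top",f([(87,143),(453,53),(537,418),(165,513)]),.024)
# red=BL (-,-), empty=TR(+,+). x right-handed: image top is world +x; check 
print(C, [np.linalg.norm(C[i]-C[i-1]) for i in range(4)])
L=np.array([(-1,1),(1,1),(1,-1),(-1,-1)])*.084
t,y,R,r=fit(C,L);print(t,np.degrees(y),r)
c=p2w("top",f([(141,183)]),.098)[0];b,a=p2w("top",f([(182,416),(414,360)]),.114)
for p in(c,b,a): print(p,(p[:2]-t)@R*1000)
for p in L/.084*.048: print(p,R@p+t,np.linalg.norm(R@p+t))
E
```

```text
[[ 0.58228094  0.15586612  0.024     ]
 [ 0.6239569  -0.00491665  0.024     ]
 [ 0.46451716 -0.04494301  0.024     ]
 [ 0.42135906  0.115621    0.024     ]] [np.float64(0.16587802751385505), np.float64(0.1660963119524871), np.float64(0.16438716376534995), np.float64(0.16626311512727024)]
[0.52302851 0.05540686] -75.57128687742949 [[-1.16736215 -1.82197202]
 [-1.35284388  0.09627095]
 [ 1.90843151  1.93135111]
 [ 0.61177451 -0.20565004]]
[0.55751894 0.1121332  0.098     ] [-46.3429414   47.53734458]
[0.46397328 0.08841616 0.114     ] [-46.68323963 -48.96744042]
[ 0.48716215 -0.00262011  0.114     ] [ 47.25969859 -49.19397239]
[-0.048  0.048] [0.55755411 0.11385328] 0.5690598828969136
[0.048 0.048] [0.58147493 0.02088127] 0.581849741878734
[ 0.048 -0.048] [ 0.48850292 -0.00303955] 0.48851237914706197
[-0.048 -0.048] [0.4645821  0.08993245] 0.4732064800678689
```

>>> apply_moves --moves '[{"gripper":-1,"x":-2.46,"y":2.6,"z":0,"yaw":0},{"gripper":-1,"x":-2.46,"y":2.6,"z":0,"yaw":0},{"gripper":-1,"x":-2.46,"y":2.6,"z":0,"yaw":0},{"gripper":-1,"x":-2.46,"y":2.6,"z":0,"yaw":0},{"gripper":-1,"x":-2.46,"y":2.6,"z":0,"yaw":0},{"gripper":-1,"x":-2.46,"y":2.6,"z":0,"yaw":0},{"gripper":-1,"x":-2.46,"y":2.6,"z":0,"yaw":0},{"gripper":-1,"x":-2.46,"y":2.6,"z":0,"yaw":0},{"gripper":-1,"x":-2.46,"y":2.6,"z":0,"yaw":0},{"gripper":-1,"x":-2.46,"y":2.6,"z":0,"yaw":0},{"gripper":-1,"x":-2.46,"y":2.6,"z":0,"yaw":0},{"gripper":-1,"x":-2.46,"y":2.6,"z":0,"yaw":0},{"gripper":-1,"x":-2.46,"y":2.6,"z":0,"yaw":0},{"gripper":-1,"x":-2.46,"y":2.6,"z":0,"yaw":0},{"gripper":-1,"x":-2.46,"y":2.6,"z":0,"yaw":0},{"gripper":-1,"x":-2.46,"y":2.6,"z":0,"yaw":0},{"gripper":-1,"x":-2.46,"y":2.6,"z":0,"yaw":0},{"gripper":-1,"x":-2.46,"y":2.6,"z":0,"yaw":0},{"gripper":-1,"x":0,"y":0,"z":0,"yaw":-7},{"gripper":-1,"x":0,"y":0,"z":0,"yaw":-7}]'

```text
time_s: 1.77
tcp_pos: [0.489, -0.0022, 0.226]
tcp_rot: [[-0.777, -0.63, -0.001], [-0.63, 0.777, -0.0], [0.001, 0.0, -1.0]]
ft_force: [-0.7, -0.5, -0.1]
gripper_width: 0.0877
gripper_force: 0.0
```

>>> apply_moves --moves '[{"gripper":-1,"x":0,"y":0,"z":0,"yaw":-7},{"gripper":-1,"x":0,"y":0,"z":0,"yaw":-7},{"gripper":-1,"x":0,"y":0,"z":0,"yaw":-7},{"gripper":-1,"x":0,"y":0,"z":0,"yaw":-7},{"gripper":-1,"x":0,"y":0,"z":0,"yaw":-7},{"gripper":-1,"x":0,"y":0,"z":0,"yaw":-7},{"gripper":-1,"x":0,"y":0,"z":0,"yaw":-7},{"gripper":-1,"x":0,"y":0,"z":0,"yaw":-7},{"gripper":-1,"x":0,"y":0,"z":0,"yaw":-7},{"gripper":-1,"x":0,"y":0,"z":0,"yaw":-2.9},{"gripper":-1,"x":0,"y":0,"z":0,"yaw":0},{"gripper":-1,"x":0,"y":0,"z":0,"yaw":0}]'

```text
time_s: 2.77
tcp_pos: [0.4886, -0.0042, 0.2264]
tcp_rot: [[0.248, -0.969, -0.0], [-0.969, -0.248, -0.0], [-0.0, 0.0, -1.0]]
ft_force: [-0.3, -0.1, 0.1]
gripper_width: 0.0873
gripper_force: 0.0
```

```bash
python3 - <<'E'
from h import *
s=bot.get_state();print(s["time_s"],s["q"],s["tcp_pos"],s["tcp_rot"])
im=cv2.cvtColor(bot.grab_frame("wrist"),cv2.COLOR_RGB2BGR)
t=np.array([.523,.0554]);y=np.radians(-75.57);R=np.array([[np.cos(y),-np.sin(y)],[np.sin(y),np.cos(y)]])
for l in [(-1,1),(1,1),(1,-1),(-1,-1)]:
    for z,k,c in((.024,.084,(255,255,0)),(.114,.048,(255,0,255)),(.024,.022,(0,255,255))):
        p=w2p("wrist",[*(R@(np.array(l)*k)+t),z])[0]
        if k==.048 or 1: print(l,z,k,p.round(1)); cv2.drawMarker(im,tuple(int(v) for v in p.round()),c,0,10,1)
cv2.imwrite("pics/w1.png",cv2.convertScaleAbs(im,alpha=1.4))
E
```

```text
2.7667 [ 2.26205338e+01  2.77057937e+00 -2.21390881e+01 -7.40798770e-03
 -6.51163384e+01 -8.27001262e+00] [ 0.4885554  -0.00416486  0.22637018] [[ 2.47800612e-01 -9.68810942e-01 -4.64081198e-04]
 [-9.68811052e-01 -2.47800608e-01 -6.63080198e-05]
 [-5.07596681e-05  4.66038162e-04 -9.99999890e-01]]
(-1, 1) 0.024 0.084 [164.5 291.7]
(-1, 1) 0.114 0.048 [169.6 309.6]
(-1, 1) 0.024 0.022 [213.9 243.3]
(1, 1) 0.024 0.084 [148.2 148.9]
(1, 1) 0.114 0.048 [158.4 208.3]
(1, 1) 0.024 0.022 [211.6 206. ]
(1, -1) 0.024 0.084 [310.5 148.6]
(1, -1) 0.114 0.048 [275.8 208.1]
(1, -1) 0.024 0.022 [252. 206.]
(-1, -1) 0.024 0.084 [306.4 291.5]
(-1, -1) 0.114 0.048 [276.  309.5]
(-1, -1) 0.024 0.022 [252.9 243.2]
```

View pics/w1.png

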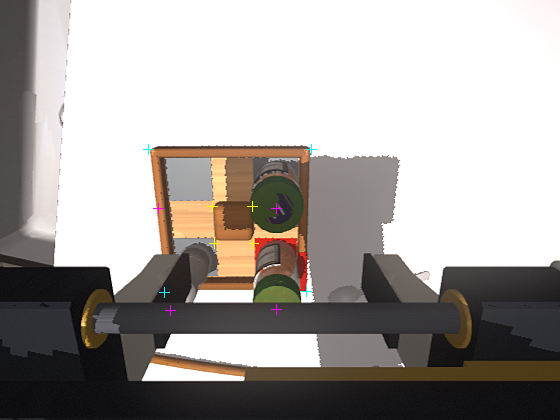

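The wrist view has the spice_a cap at (276,206), against a predicted (276,208). The tray's far corners are at (152,149) and (309,149), within 2 mm of the prediction. Next I descend and grip along the path.

>>> apply_moves --moves '[{"gripper":-1,"x":0,"y":0,"z":2.4,"yaw":0},{"gripper":-1,"x":0,"y":0,"z":2.4,"yaw":0},{"gripper":-1,"x":0,"y":0,"z":2.4,"yaw":0},{"gripper":-1,"x":0,"y":0,"z":2.4,"yaw":0},{"gripper":-1,"x":0,"y":0,"z":2.4,"yaw":0},{"gripper":-1,"x":0,"y":0,"z":2.4,"yaw":0},{"gripper":-1,"x":0,"y":0,"z":2.3,"yaw":0},{"gripper":-1,"x":0,"y":0,"z":0,"yaw":0},{"gripper":0,"x":0,"y":0,"z":0,"yaw":0},{"gripper":0.2,"x":0,"y":0,"z":0,"yaw":0},{"gripper":0.5,"x":0,"y":0,"z":0,"yaw":0},{"gripper":0.5,"x":0,"y":0,"z":0,"yaw":0},{"gripper":0.5,"x":0,"y":0,"z":0,"yaw":0},{"gripper":0.5,"x":0,"y":0,"z":0,"yaw":0},{"gripper":0.5,"x":0,"y":0,"z":0,"yaw":0}]'

```text
time_s: 4.07
tcp_pos: [0.489, -0.0041, 0.0601]
tcp_rot: [[0.25, -0.968, 0.001], [-0.968, -0.25, 0.0], [-0.0, -0.001, -1.0]]
ft_force: [0.2, -0.4, -0.3]
gripper_width: 0.0466
gripper_force: 0.1
```

>>> apply_moves --moves '[{"gripper":0.5,"x":0,"y":0,"z":0,"yaw":0},{"gripper":0.5,"x":0,"y":0,"z":0,"yaw":0},{"gripper":0.5,"x":0,"y":0,"z":0,"yaw":0},{"gripper":0.5,"x":0,"y":0,"z":0,"yaw":0}]'

```text
time_s: 4.4
tcp_pos: [0.489, -0.0041, 0.0599]
tcp_rot: [[0.25, -0.968, 0.0], [-0.968, -0.25, 0.0], [0.0, -0.0, -1.0]]
ft_force: [-1.7, 2.0, 6.1]
gripper_width: 0.0452
gripper_force: 30.0
```

>>> apply_moves --moves '[{"gripper":0.5,"x":0,"y":-0.4,"z":0,"yaw":0},{"gripper":0.5,"x":0,"y":-0.8,"z":0,"yaw":0},{"gripper":0.5,"x":0,"y":-0.8,"z":0,"yaw":0},{"gripper":0.5,"x":0,"y":-0.8,"z":0,"yaw":0},{"gripper":0.5,"x":0,"y":-0.8,"z":0,"yaw":0},{"gripper":0.5,"x":0,"y":-0.8,"z":0,"yaw":0},{"gripper":0.5,"x":0,"y":-0.8,"z":0,"yaw":0}]'

```text
time_s: 4.98
tcp_pos: [0.5362, 0.0074, 0.0597]
tcp_rot: [[0.249, -0.968, -0.006], [-0.968, -0.249, -0.002], [0.001, 0.006, -1.0]]
ft_force: [-9.9, -2.1, 14.4]
gripper_width: 0.0452
gripper_force: 29.9
```

>>> apply_moves --moves '[{"gripper":0.5,"x":0,"y":-0.8,"z":0,"yaw":0},{"gripper":0.5,"x":0,"y":-0.8,"z":0,"yaw":0},{"gripper":0.5,"x":0,"y":-0.8,"z":0,"yaw":0},{"gripper":0.5,"x":0,"y":-0.8,"z":0,"yaw":0},{"gripper":0.5,"x":0,"y":-0.8,"z":0,"yaw":0},{"gripper":0.5,"x":0,"y":-0.4,"z":0,"yaw":0},{"gripper":0.5,"x":0,"y":0,"z":0,"yaw":0},{"gripper":0.5,"x":0,"y":0,"z":0,"yaw":0}]'

```text
time_s: 5.65
tcp_pos: [0.5809, 0.0192, 0.0597]
tcp_rot: [[0.25, -0.968, -0.002], [-0.968, -0.25, -0.001], [0.001, 0.002, -1.0]]
ft_force: [-3.6, -0.7, 7.3]
gripper_width: 0.0449
gripper_force: 29.8
```

```bash
python3 - <<'E'
from h import *
cv2.imwrite("pics/s1.png",cv2.resize(cv2.cvtColor(bot.grab_frame("scene"),cv2.COLOR_RGB2BGR)[160:330,200:400],None,fx=3.5,fy=3.5,interpolation=cv2.INTER_CUBIC))
E
```

```text
(no output)
```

View pics/s1.png

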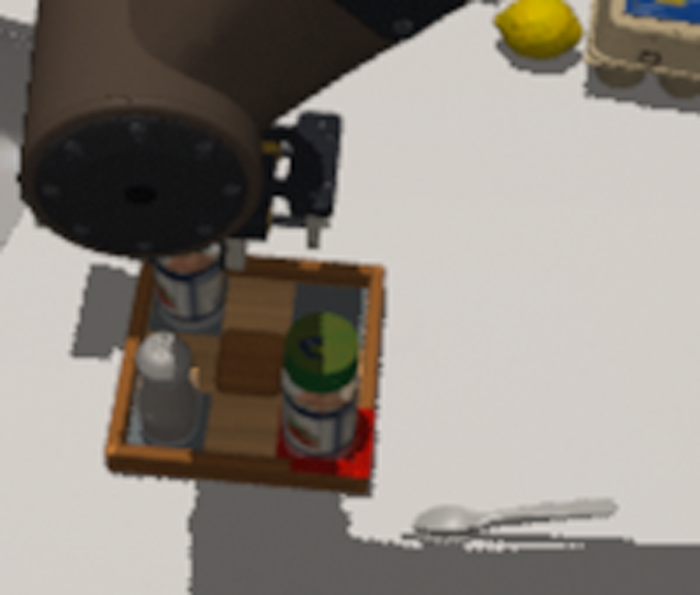

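Scene crop: spice_a stands upright in the far-left bay (foot ~(190,320)); salt and spice_b are in place. I release and rise.

>>> apply_moves --moves '[{"gripper":0,"x":0,"y":0,"z":0,"yaw":0},{"gripper":-0.5,"x":0,"y":0,"z":0,"yaw":0},{"gripper":-1,"x":0,"y":0,"z":0,"yaw":0},{"gripper":-1,"x":0,"y":0,"z":0,"yaw":0},{"gripper":-1,"x":0,"y":0,"z":0,"yaw":0},{"gripper":-1,"x":0,"y":0,"z":0,"yaw":0},{"gripper":-1,"x":0,"y":0,"z":-1,"yaw":0},{"gripper":-1,"x":0,"y":0,"z":-2.5,"yaw":0},{"gripper":-1,"x":0,"y":0,"z":-2.5,"yaw":0},{"gripper":-1,"x":0,"y":0,"z":-2.5,"yaw":0},{"gripper":-1,"x":0,"y":0,"z":-2.5,"yaw":0}]'

```text
time_s: 6.62
tcp_pos: [0.5816, 0.0198, 0.1716]
tcp_rot: [[0.25, -0.968, 0.0], [-0.968, -0.25, -0.0], [0.0, -0.0, -1.0]]
ft_force: [0.2, 0.1, -0.9]
gripper_width: 0.0878
gripper_force: 0.0
```

>>> apply_moves --moves '[{"gripper":-1,"x":0,"y":0,"z":0,"yaw":7},{"gripper":-1,"x":0,"y":0,"z":0,"yaw":7},{"gripper":-1,"x":0,"y":0,"z":0,"yaw":7},{"gripper":-1,"x":0,"y":0,"z":0,"yaw":7},{"gripper":-1,"x":0,"y":0,"z":0,"yaw":7},{"gripper":-1,"x":0,"y":0,"z":0,"yaw":7},{"gripper":-1,"x":0,"y":0,"z":0,"yaw":7},{"gripper":-1,"x":0,"y":0,"z":0,"yaw":7},{"gripper":-1,"x":0,"y":0,"z":0,"yaw":7},{"gripper":-1,"x":0,"y":0,"z":0,"yaw":7},{"gripper":-1,"x":0,"y":0,"z":0,"yaw":7},{"gripper":-1,"x":0,"y":0,"z":0,"yaw":7},{"gripper":-1,"x":0,"y":0,"z":0,"yaw":6},{"gripper":-1,"x":0,"y":0,"z":0,"yaw":0}]'

```text
time_s: 7.78
tcp_pos: [0.5818, 0.0199, 0.1703]
tcp_rot: [[-0.969, -0.245, 0.001], [-0.245, 0.969, 0.0], [-0.001, 0.0, -1.0]]
ft_force: [0.2, -0.4, 0.6]
gripper_width: 0.0877
gripper_force: 0.0
```

```bash
python3 - <<'E'
from h import *
s=bot.get_state();R=s["tcp_rot"];print(s["time_s"],s["tcp_pos"],R.round(3),s["q"],s["gripper_width"])
for g in([.4645,.0897,.226],[.4885,-.003,.226],[.5576,.1135,.226]): print(((g-s["tcp_pos"])@R*100).round(2))
E
```

```text
7.7833 [0.58176238 0.01987833 0.17032746] [[-0.969 -0.245  0.001]
 [-0.245  0.969  0.   ]
 [-0.001  0.    -1.   ]] [ 2.11959374e+01  1.43174053e+01 -1.59040606e+01  1.32686108e-03
 -5.97438750e+01 -9.69954288e+01] 0.08768592394937881
[ 9.65  9.65 -5.57]
[ 9.6   0.07 -5.57]
[ 0.04  9.67 -5.57]
```

>>> apply_moves --moves '[{"gripper":-1,"x":2.4,"y":2.4,"z":0,"yaw":0},{"gripper":-1,"x":2.4,"y":2.4,"z":0,"yaw":0},{"gripper":-1,"x":2.4,"y":2.4,"z":0,"yaw":0},{"gripper":-1,"x":2.4,"y":2.4,"z":0,"yaw":0},{"gripper":-1,"x":0,"y":0,"z":0,"yaw":0},{"gripper":-1,"x":0,"y":0,"z":0,"yaw":0}]'

```text
time_s: 8.28
tcp_pos: [0.464, 0.0897, 0.1707]
tcp_rot: [[-0.967, -0.256, 0.002], [-0.256, 0.967, 0.001], [-0.002, 0.001, -1.0]]
ft_force: [1.0, 0.0, -0.0]
gripper_width: 0.0876
gripper_force: 0.0
```

>>> apply_moves --moves '[{"gripper":-1,"x":0,"y":0,"z":2.2,"yaw":0},{"gripper":-1,"x":0,"y":0,"z":2.2,"yaw":0},{"gripper":-1,"x":0,"y":0,"z":2.2,"yaw":0},{"gripper":-1,"x":0,"y":0,"z":2.2,"yaw":0},{"gripper":-1,"x":0,"y":0,"z":2.3,"yaw":0},{"gripper":-1,"x":0,"y":0,"z":0,"yaw":0},{"gripper":0,"x":0,"y":0,"z":0,"yaw":0},{"gripper":0.2,"x":0,"y":0,"z":0,"yaw":0},{"gripper":0.5,"x":0,"y":0,"z":0,"yaw":0},{"gripper":0.5,"x":0,"y":0,"z":0,"yaw":0},{"gripper":0.5,"x":0,"y":0,"z":0,"yaw":0},{"gripper":0.5,"x":0,"y":0,"z":0,"yaw":0},{"gripper":0.5,"x":0,"y":0,"z":0,"yaw":0},{"gripper":0.5,"x":0,"y":0,"z":0,"yaw":0},{"gripper":0.5,"x":0,"y":0,"z":0,"yaw":0},{"gripper":0.5,"x":0,"y":0,"z":0,"yaw":0}]'

```text
time_s: 9.62
tcp_pos: [0.4651, 0.089, 0.0589]
tcp_rot: [[-0.968, -0.25, 0.001], [-0.25, 0.968, 0.0], [-0.001, 0.0, -1.0]]
ft_force: [-1.8, 0.2, 5.4]
gripper_width: 0.0459
gripper_force: 30.0
```

Gripped. Now I slide 9.6 cm along −tool y (tray +x).

>>> apply_moves --moves '[{"gripper":0.5,"x":0,"y":-0.4,"z":0,"yaw":0},{"gripper":0.5,"x":0,"y":-0.8,"z":0,"yaw":0},{"gripper":0.5,"x":0,"y":-0.8,"z":0,"yaw":0},{"gripper":0.5,"x":0,"y":-0.8,"z":0,"yaw":0},{"gripper":0.5,"x":0,"y":-0.8,"z":0,"yaw":0},{"gripper":0.5,"x":0,"y":-0.8,"z":0,"yaw":0},{"gripper":0.5,"x":0,"y":-0.8,"z":0,"yaw":0}]'

```text
time_s: 10.2
tcp_pos: [0.4786, 0.0382, 0.059]
tcp_rot: [[-0.968, -0.25, 0.001], [-0.25, 0.968, 0.001], [-0.002, 0.001, -1.0]]
ft_force: [-1.0, 3.3, 6.0]
gripper_width: 0.045
gripper_force: 30.0
```

>>> apply_moves --moves '[{"gripper":0.5,"x":0,"y":-0.8,"z":0,"yaw":0},{"gripper":0.5,"x":0,"y":-0.8,"z":0,"yaw":0},{"gripper":0.5,"x":0,"y":-0.8,"z":0,"yaw":0},{"gripper":0.5,"x":0,"y":-0.8,"z":0,"yaw":0},{"gripper":0.5,"x":0,"y":-0.8,"z":0,"yaw":0},{"gripper":0.5,"x":0,"y":-0.4,"z":0,"yaw":0},{"gripper":0.5,"x":0,"y":0,"z":0,"yaw":0},{"gripper":0.5,"x":0,"y":0,"z":0,"yaw":0}]'

```text
time_s: 10.87
tcp_pos: [0.4895, -0.0049, 0.0589]
tcp_rot: [[-0.968, -0.25, 0.001], [-0.25, 0.968, -0.0], [-0.001, -0.0, -1.0]]
ft_force: [1.6, -0.9, 4.3]
gripper_width: 0.0452
gripper_force: 30.0
```

```bash
python3 - <<'E'
from h import *
cv2.imwrite("pics/s2.png",cv2.resize(cv2.cvtColor(bot.grab_frame("scene"),cv2.COLOR_RGB2BGR)[160:330,200:400],None,fx=3.5,fy=3.5,interpolation=cv2.INTER_CUBIC))
E
```

```text
(no output)
```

View pics/s2.png

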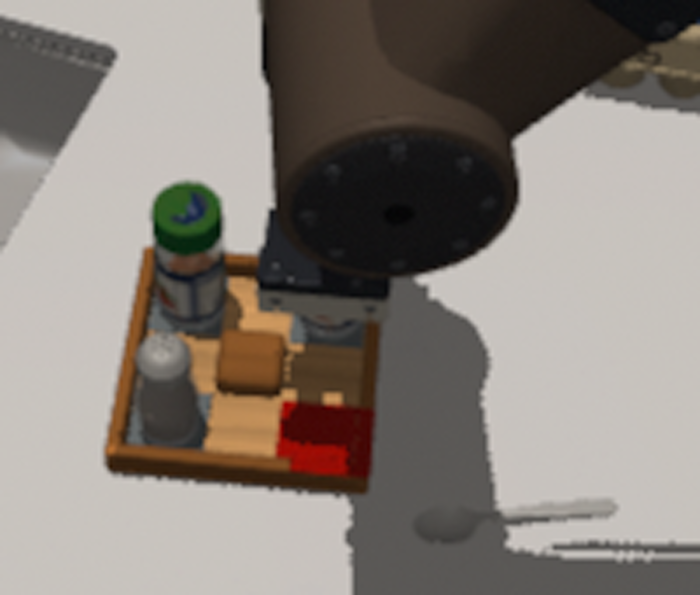

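Scene crop: the red bay (330,440) is clear, spice_b is upright in the far-right bay, spice_a (190,250) and salt (168,390) are in place. I release, rise, move to the salt and turn back.

>>> apply_moves --moves '[{"gripper":0,"x":0,"y":0,"z":0,"yaw":0},{"gripper":-0.5,"x":0,"y":0,"z":0,"yaw":0},{"gripper":-1,"x":0,"y":0,"z":0,"yaw":0},{"gripper":-1,"x":0,"y":0,"z":0,"yaw":0},{"gripper":-1,"x":0,"y":0,"z":0,"yaw":0},{"gripper":-1,"x":0,"y":0,"z":0,"yaw":0},{"gripper":-1,"x":0,"y":0,"z":-1,"yaw":0},{"gripper":-1,"x":0,"y":0,"z":-2.5,"yaw":0},{"gripper":-1,"x":0,"y":0,"z":-2.5,"yaw":0},{"gripper":-1,"x":0,"y":0,"z":-2.5,"yaw":0},{"gripper":-1,"x":0,"y":0,"z":-2.5,"yaw":0},{"gripper":-1,"x":-2.4,"y":2.4,"z":0,"yaw":0},{"gripper":-1,"x":-2.4,"y":2.4,"z":0,"yaw":0},{"gripper":-1,"x":-2.4,"y":2.4,"z":0,"yaw":0},{"gripper":-1,"x":-2.4,"y":2.4,"z":0,"yaw":0}]'

```text
time_s: 12.17
tcp_pos: [0.5581, 0.1141, 0.1688]
tcp_rot: [[-0.968, -0.25, 0.0], [-0.25, 0.968, 0.0], [-0.0, 0.0, -1.0]]
ft_force: [1.0, 0.4, 0.8]
gripper_width: 0.0881
gripper_force: 0.0
```

>>> apply_moves --moves '[{"gripper":-1,"x":0,"y":0,"z":0,"yaw":-7},{"gripper":-1,"x":0,"y":0,"z":0,"yaw":-7},{"gripper":-1,"x":0,"y":0,"z":0,"yaw":-7},{"gripper":-1,"x":0,"y":0,"z":0,"yaw":-7},{"gripper":-1,"x":0,"y":0,"z":0,"yaw":-7},{"gripper":-1,"x":0,"y":0,"z":0,"yaw":-7},{"gripper":-1,"x":0,"y":0,"z":0,"yaw":-7},{"gripper":-1,"x":0,"y":0,"z":0,"yaw":-7},{"gripper":-1,"x":0,"y":0,"z":0,"yaw":-7},{"gripper":-1,"x":0,"y":0,"z":0,"yaw":-7},{"gripper":-1,"x":0,"y":0,"z":0,"yaw":-7},{"gripper":-1,"x":0,"y":0,"z":0,"yaw":-7},{"gripper":-1,"x":0,"y":0,"z":0,"yaw":-6},{"gripper":-1,"x":0,"y":0,"z":0,"yaw":0},{"gripper":-1,"x":0,"y":0,"z":0,"yaw":0}]'

```text
time_s: 13.42
tcp_pos: [0.5575, 0.1128, 0.1683]
tcp_rot: [[0.247, -0.969, -0.001], [-0.969, -0.247, -0.0], [0.0, 0.001, -1.0]]
ft_force: [0.1, 0.2, -0.9]
gripper_width: 0.0877
gripper_force: 0.0
```

```bash
python3 - <<'E'
from h import *
s=bot.get_state();R=s["tcp_rot"];print(s["time_s"],s["tcp_pos"],R.round(3),s["gripper_width"])
for g in([.5576,.113,.0605],[.4646,.0895,.0605]): print(((g-s["tcp_pos"])@R*100).round(2))
E
```

```text
13.4167 [0.5575059  0.11282565 0.16833444] [[ 0.247 -0.969 -0.001]
 [-0.969 -0.247 -0.   ]
 [ 0.     0.001 -1.   ]] 0.0876968950765282
[-1.000e-02 -2.000e-02  1.078e+01]
[-0.03  9.57 10.79]
```

>>> apply_moves --moves '[{"gripper":-1,"x":0,"y":0,"z":2.2,"yaw":0},{"gripper":-1,"x":0,"y":0,"z":2.2,"yaw":0},{"gripper":-1,"x":0,"y":0,"z":2.2,"yaw":0},{"gripper":-1,"x":0,"y":0,"z":2.2,"yaw":0},{"gripper":-1,"x":0,"y":0,"z":2.0,"yaw":0},{"gripper":-1,"x":0,"y":0,"z":0,"yaw":0},{"gripper":0,"x":0,"y":0,"z":0,"yaw":0},{"gripper":0.2,"x":0,"y":0,"z":0,"yaw":0},{"gripper":0.6,"x":0,"y":0,"z":0,"yaw":0},{"gripper":0.6,"x":0,"y":0,"z":0,"yaw":0},{"gripper":0.6,"x":0,"y":0,"z":0,"yaw":0},{"gripper":0.6,"x":0,"y":0,"z":0,"yaw":0},{"gripper":0.6,"x":0,"y":0,"z":0,"yaw":0},{"gripper":0.6,"x":0,"y":0,"z":0,"yaw":0},{"gripper":0.6,"x":0,"y":0,"z":0,"yaw":0},{"gripper":0.6,"x":0,"y":0,"z":0,"yaw":0},{"gripper":0.6,"x":0,"y":0,"z":0,"yaw":0},{"gripper":0.6,"x":0,"y":0,"z":0,"yaw":0}]'

```text
time_s: 14.92
tcp_pos: [0.5578, 0.1128, 0.0606]
tcp_rot: [[0.25, -0.968, 0.0], [-0.968, -0.25, 0.0], [0.0, -0.0, -1.0]]
ft_force: [-0.8, 0.3, 2.0]
gripper_width: 0.0339
gripper_force: 29.6
```

Gripped on the 34 mm head. Now I slide it +9.6 cm along tool y into the red bay.

>>> apply_moves --moves '[{"gripper":0.6,"x":0,"y":0.4,"z":0,"yaw":0},{"gripper":0.6,"x":0,"y":0.8,"z":0,"yaw":0},{"gripper":0.6,"x":0,"y":0.8,"z":0,"yaw":0},{"gripper":0.6,"x":0,"y":0.8,"z":0,"yaw":0},{"gripper":0.6,"x":0,"y":0.8,"z":0,"yaw":0},{"gripper":0.6,"x":0,"y":0.8,"z":0,"yaw":0},{"gripper":0.6,"x":0,"y":0.8,"z":0,"yaw":0}]'

```text
time_s: 15.5
tcp_pos: [0.5063, 0.0995, 0.0606]
tcp_rot: [[0.25, -0.968, -0.0], [-0.968, -0.25, 0.0], [-0.0, 0.0, -1.0]]
ft_force: [2.5, 0.1, 0.8]
gripper_width: 0.0341
gripper_force: 29.6
```

>>> apply_moves --moves '[{"gripper":0.6,"x":0,"y":0.8,"z":0,"yaw":0},{"gripper":0.6,"x":0,"y":0.8,"z":0,"yaw":0},{"gripper":0.6,"x":0,"y":0.8,"z":0,"yaw":0},{"gripper":0.6,"x":0,"y":0.8,"z":0,"yaw":0},{"gripper":0.6,"x":0,"y":0.8,"z":0,"yaw":0},{"gripper":0.6,"x":0,"y":0.4,"z":0,"yaw":0},{"gripper":0.6,"x":0,"y":0,"z":0,"yaw":0},{"gripper":0.6,"x":0,"y":0,"z":0,"yaw":0}]'

```text
time_s: 16.17
tcp_pos: [0.4636, 0.0883, 0.0606]
tcp_rot: [[0.25, -0.968, -0.002], [-0.968, -0.25, -0.001], [0.0, 0.002, -1.0]]
ft_force: [-4.8, 0.7, 8.2]
gripper_width: 0.0338
gripper_force: 29.9
```

>>> apply_moves --moves '[{"gripper":0,"x":0,"y":0,"z":0,"yaw":0},{"gripper":-0.5,"x":0,"y":0,"z":0,"yaw":0},{"gripper":-1,"x":0,"y":0,"z":0,"yaw":0},{"gripper":-1,"x":0,"y":0,"z":0,"yaw":0},{"gripper":-1,"x":0,"y":0,"z":0,"yaw":0},{"gripper":-1,"x":0,"y":0,"z":0,"yaw":0},{"gripper":-1,"x":0,"y":0,"z":0,"yaw":0},{"gripper":-1,"x":0,"y":0,"z":-1,"yaw":0},{"gripper":-1,"x":0,"y":0,"z":-2.5,"yaw":0},{"gripper":-1,"x":0,"y":0,"z":-2.5,"yaw":0},{"gripper":-1,"x":0,"y":0,"z":-2.5,"yaw":0},{"gripper":-1,"x":0,"y":0,"z":-2.5,"yaw":0},{"gripper":-1,"x":0,"y":0,"z":-2.5,"yaw":0},{"gripper":-1,"x":0,"y":0,"z":0,"yaw":0}]'

```text
time_s: 17.33
tcp_pos: [0.4672, 0.0898, 0.2005]
tcp_rot: [[0.251, -0.968, 0.007], [-0.968, -0.251, 0.003], [-0.001, -0.008, -1.0]]
ft_force: [0.7, 0.3, 0.8]
gripper_width: 0.0874
gripper_force: 0.0
```

```bash
python3 - <<'E'
from h import *
cv2.imwrite("pics/s3.png",cv2.resize(cv2.cvtColor(bot.grab_frame("scene"),cv2.COLOR_RGB2BGR)[160:330,200:400],None,fx=3.5,fy=3.5,interpolation=cv2.INTER_CUBIC))
E
```

```text
(no output)
```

View pics/s3.png

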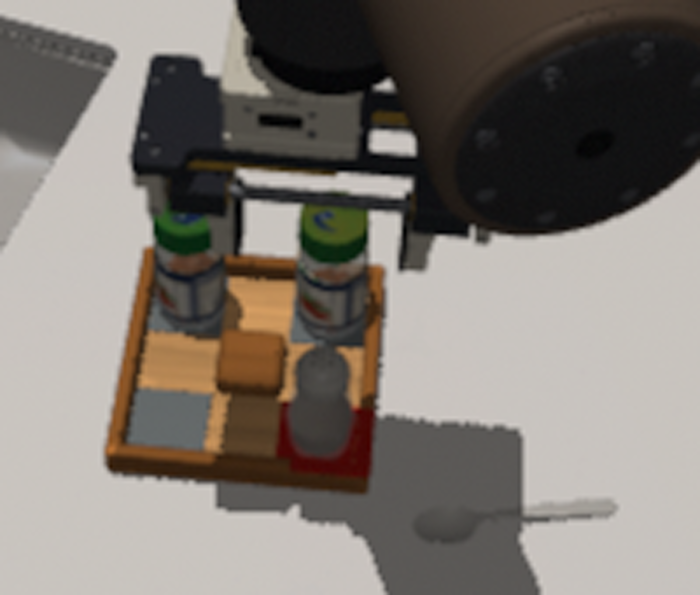

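Scene crop: salt stands upright on the red patch (320,410), with spice_a at (190,270) and spice_b at (333,280) upright in the far bays. The gripper is clear.

```bash
python3 -c "
from bench import bot
print(bot.finish_job())"
```

```text
the job is handed in; nothing more can be done
None
```

The job is handed in at about 17 s. The final scene picture shows the salt upright in the red corner and both spice jars upright in corners of their own; the arm never approached the honey, lemon or pepper mill, and the hand-in returned no verdict.

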